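# Lift the hot board off the hotplate with the spatula, let it cool, check its chip

### The job

Slide the spatula under the hot circuit board on the hotplate, lift it off and lower it, without dropping it, squarely onto the middle of the empty cooling plate, all four feet on the plate; then draw the spatula out and lay it flat on the bench. Next pick up the stand-up thermometer, hold it upright and steady with its nose about 5 cm above the big square black chip of that board for a good second, and stand it back upright on its round cork coaster. The board is hot, so never touch it with the gripper or the thermometer, and do not disturb the other board or the other things on the bench.

Things in the scene. Friction and masses are not known exactly. Their poses are not given: they have to be found in the camera images.
- board: the hot circuit board, on the hotplate: dark green, 90 (x) x 110 (y) x 2.6 mm, on four brass standoffs 12 mm tall, 8 mm thick, at x = +-39, y = +-49 mm, so a 12 mm gap is open under it from all sides; about 120 g. Origin: centre, at the level of the feet's undersides; z up. Its underside is at z = 12, top at 14.6 mm, its parts reach at most 26 mm
- chip (a point): top centre of the big square black chip (26 x 26 mm) of the hot board, at x = 12, y = 15, z = 18.6 mm in the board's frame
- hotplate: low grey hotplate, 150 x 150 mm, flat dark steel top 50 mm high (z = 50 mm), knob and small display on its -x face (the knob sticks out 12 mm); fixed. Origin: centre of its underside, x and y along its sides
- free_plate: the empty cooling plate: flat aluminium slab with fins below, 150 x 150 mm, 20 mm high, fixed. Origin: centre of its underside (its top at z = 20 mm), x and y along its sides. It looks the same as the used plate but nothing stands on it
- used_plate: the cooling plate already taken by another board, same form, size and origin as the empty one; fixed
- other_board: a second circuit board, identical, standing on the used cooling plate; leave it alone. Origin as for the hot board
- spatula: cranked spatula lying on the bench. Origin: middle of the blade's rear edge, underside; x to the blade's tip, z up. Steel blade x 0 to 90 mm, 60 wide, 3 thick; an 18 wide neck slopes up from x = 0 to a level wooden handle, x -158 to -33, 18 wide (y), 24 tall, centre line at z = 62 mm, free below. About 200 g, balances 15 to 20 mm ahead of the origin; pressing the handle down tips it
- spatula_grip (a point): on the centre line of the spatula's handle, at x = -55, z = 62 mm of the spatula: where to pinch it from above, across y (18 mm wide)
- spatula_blade (a point): centre of the blade's upper face, at x = 45, z = 3 mm of the spatula
- thermometer: stand-up infrared thermometer, 152 mm tall, standing on its nose: grey round body 30 mm across, foot flare 46 mm across, black box head 24 (x) x 28 (y) mm from z = 97 to 152 mm. Origin: centre of the nose (underside, looks down -z); z up. About 130 g
- nose (a point): centre of the thermometer's nose, its underside (the same point as its origin); it measures straight down along -z
- thermo_grip (a point): middle of the thermometer's black head, 128 mm above the nose: pinch it here from above across x (24 mm) or y (28 mm)
- coaster: round cork coaster, 90 mm in diameter, 6 mm thick, fixed on the bench; the thermometer stands on it. Origin: centre of its underside
- tape_roll: black tape roll lying flat, 84 mm across, 19 mm high; bystander, loose. Origin: centre of underside
- solder_spool: metal solder spool standing on end, 54 mm across, 40 mm high; bystander, loose. Origin: centre of underside
- flux_tin: small flux tin, 52 mm across, 32 mm high; bystander, loose. Origin: centre of underside
- screwdriver: screwdriver lying on the bench, red handle, about 200 mm long; bystander, loose
- solvent: solvent bottle, 70 mm across, 190 mm tall; bystander, loose. Origin: centre of underside
- jar: jar, 56 mm across, 80 mm tall; bystander, loose. Origin: centre of underside
- biscuit_tin: round open tin, 96 mm across, 55 mm high; bystander, loose. Origin: centre of underside
Mind the look-alikes: they are no part of the job. Leave any purple look-alike of the free_plate alone.

How it is judged (in metres and radians):
On the way, in this order (a step that is already met when the one before it is completed fails the run):
1. the board is lifted clear of the hotplate, carried by the spatula (z of board in the frame of hotplate above 0.065 m and contact force between board and spatula above 0.3 N and angle between board's own z axis and vertical below 0.3 rad), for 0.2 s.
2. the board stands squarely in the middle of the empty cooling plate, the spatula's blade still under it (x of board in the frame of free_plate between -0.02 and 0.02 m and y of board in the frame of free_plate between -0.02 and 0.02 m and z of board in the frame of free_plate between 0.015 and 0.0235 m and angle between board's own z axis and vertical below 0.05 rad and (angle between the x axis of board and the x axis of free_plate, either way round below 0.25 rad or angle between the x axis of board and the y axis of free_plate, either way round below 0.25 rad) and contact force between board and free_plate above 0.3 N and horizontal distance between spatula_blade and board below 0.07 m), for 0.1 s.
3. the held thermometer is upright and still, its nose 30 to 75 mm above the chip and within 12 mm of over its centre, for 0.8 s, the board in place (x of board in the frame of free_plate between -0.02 and 0.02 m and y of board in the frame of free_plate between -0.02 and 0.02 m and z of board in the frame of free_plate between 0.015 and 0.0235 m and angle between board's own z axis and vertical below 0.05 rad and (angle between the x axis of board and the x axis of free_plate, either way round below 0.25 rad or angle between the x axis of board and the y axis of free_plate, either way round below 0.25 rad) and horizontal distance between nose and chip below 0.012 m and z of nose in the frame of chip between 0.03 and 0.075 m and angle between thermometer's own z axis and vertical below 0.15 rad and linear speed of thermometer below 0.03 m/s and contact force between the fingers and thermometer above 0.5 N), for 0.8 s.
At the end, for the whole second after the job is handed in: The board stands on its feet on the empty cooling plate, within 20 mm of its middle each way and 0.25 rad of square, the spatula lies flat on the bench clear of it, the thermometer stands upright within 25 mm of the coaster's centre; all released and at rest (x of board in the frame of free_plate between -0.02 and 0.02 m and y of board in the frame of free_plate between -0.02 and 0.02 m and z of board in the frame of free_plate between 0.015 and 0.0235 m and angle between board's own z axis and vertical below 0.05 rad and (angle between the x axis of board and the x axis of free_plate, either way round below 0.25 rad or angle between the x axis of board and the y axis of free_plate, either way round below 0.25 rad) and linear speed of each of board, spatula, thermometer below 0.02 m/s and angle between spatula's own z axis and vertical below 0.08 rad and height (world z) of spatula below 0.004 m and contact force between spatula and board below 0.05 N and horizontal distance between thermometer and coaster below 0.025 m and z of thermometer in the frame of coaster between 0.003 and 0.009 m and angle between thermometer's own z axis and vertical below 0.06 rad); the robot touches nothing.
It fails at once if the gripper, arm or thermometer touches the hot board (contact force between any of thermometer, the fingers, the arm and board above 0.5 N).
It fails at once if the hot board is tipped more than 0.4 rad (angle between board's own z axis and vertical above 0.4 rad).
It fails at once if the hot board is dropped: it strikes the empty cooling plate with more than 40 N (contact force between board and free_plate above 40 N).
It fails at once if the other board is moved more than 10 mm (distance of other_board from where it was at the start of the episode above 0.01 m).
It fails at once if a bystander is moved more than 20 mm (distance of any of tape_roll, solder_spool, flux_tin, screwdriver, solvent, jar, biscuit_tin from where it was at the start of the episode above 0.02 m).
It also fails if it takes over 72 s, if anything falls off the work surface, if the arm or the gripper's body presses on something with over 40 N, if the wrist force passes 120 N, or if a joint passes its speed limit or range.

### The arm

A 6-joint arm with a two-finger parallel gripper is mounted at the origin on the work surface. World frame = base frame: x ahead of the robot, y to its left, z up, the work surface at z = 0. Lengths are in m, angles in degrees, forces in N, time in s.
With the tool pointing down it reaches from about 0.375 to 0.9 m from the base axis. Payload 3.1 kg.
Tool frame: the origin (TCP) lies on the centre line of the jaws, within the pads' length; the fingertips stand 22 mm ahead of it and the grasp point (between the pads) lies 3 mm ahead of it; z points along the fingers, y is the line along which they close (so a half turn about z gives the same grasp; the last joint's range is limited). The gripper opens to 87 mm and grips with 3 to 60 N. Pads are 19 mm wide; open, the fingers measure 117 mm over their backs; the gripper's body (75 mm by 190 mm) begins 51 mm behind the grasp point.
Start: joints at [60.132, 30.224, 82.088, -0, 67.689, -10.227], TCP at [0.21, 0.589, 0.245] pointing down, gripper open.
Joint ranges: [-176.69, 176.69], [-43.24, 126.21], [12.49, 139.97], [-82, 262], [0, 151.66], [-163.58, 163.58]. Speed limits (degrees/s): [159.86, 159.86, 180, 180, 180, 180].

### API

Orientations are given as a 3x3 rotation matrix whose columns are the frame's x, y, z axes.
In Python, from rig import * gives the robot as it stands.
- The arm moves only by the shell command python3 -m jog 'ROWS'. ROWS is text: rows parted by semicolons, each of 7 numbers parted by spaces: the shift along the tool's x, y, z in mm, then the turn, a rotation vector about the tool's x, y, z in rad, then the finger opening in mm, from 0 to 87. In form: tx ty tz ax ay az fingers; .... A call has 1 to 12 rows; each row shifts and turns the commanded pose from where the row before left it, along the tool's axes as they then stand; what a row does not reach is not made up. A row lasts 1/8 s, in which the tool goes at most 62.5 mm and 10.7 degrees, less where a joint would pass 70% of its speed; a pose out of reach is approached as far as the arm can. A call with a gripper value outside its range is refused whole. The fingers move at their own pace and stop on an object; the grip force is fixed at half the most. Time passes only in rows, so rows that do not move let the fingers close. It gives the time, the measured TCP pose, the force, the opening and the grip force at its end, in the units of the state.
- read_state(): the state, without advancing time (a new reading comes with each control period).
- capture(name): name is "scene" or "top" or "wrist"; returns a dict with "color" (480x640x3 uint8, red, green, blue), "camera_matrix" (3x3 intrinsics, pixels), "R" (3x3) and "t" (3): a world point X has camera coordinates R X + t. Camera axes: x right, y down, z forward; pixel columns grow to the right and rows downward; lengths in m; the calibration is good to about 2 mm. A picture is of the moment at which its call begins. There is no depth.
- hand_in(): hands the job in; it is judged then, once.
Trained networks look in the newest picture that a camera, given by its name, has taken for a name from the list of things; names that differ only in an ending like _2 or _b are one class to them, and where a whole thing is asked for, a point or a joint stands for the part that bears it (a point fixed in the world has none). Each returns a list of dicts, best first, with "conf" (0 to 1); they miss things now and then, are a little off and sometimes report something else, mostly with a low value. They report only what shows in the picture. A call takes as long as a camera call. They do not tell look-alikes from the thing itself.
- find_in(camera, target): "at" ([x, y, z] in m, in world coordinates, good to about 4 mm: the middle of the surface that is visible of it).
- trace(camera, target): "pixels" (480x640 bool, what is visible of it).
- place_of(camera, target): "at" ([x, y, z] in m, in world coordinates, good to about 4 mm: a listed point, or the origin of a listed thing).
The state is a dict: "time_s": time; "joint_positions": joint angles; "qvel": joint speeds; "tau": joint torques, N m; "position": TCP position; "tcp_rot": TCP orientation; "force": force on the tool from outside, world axes, zero at the start; "moment": the same for the moment, N m; "opening": opening from 0.0 (shut) to 1.0 (fully open); "grasp_force": force on a finger pad.
Only numpy, scipy, OpenCV 4.12 (cv2) and the standard library are available. Lean on these libraries where they do the work, as an engineer would, in place of code of your own. Each camera call takes 0.05 s, during which the arm holds its last target. There are 200 camera calls.

## Working session

There is one attempt and no reset: what is moved stays moved. The work goes in short steps, Python scripts to look and compute and a shell command to move; the robot and the scene stay as the last step left them, time stands still between calls to the robot, and variables do not carry over. Pictures are saved under pics/ and viewed, at most 13 in all, crops included, and the job is handed in when it is done.

```bash
mkdir -p pics; ls
python3 - <<'E'
from rig import *
import cv2
for c in ["top","scene"]:
    d=capture(c); cv2.imwrite(f"pics/{c}0.png",d["color"][:,:,::-1])
    print(c,d["camera_matrix"].tolist(),d["R"].tolist(),d["t"].tolist())
    for n in ["board","chip","hotplate","free_plate","other_board","spatula","spatula_grip","spatula_blade","thermometer","thermo_grip","coaster","tape_roll","solder_spool","flux_tin","screwdriver","solvent","jar","biscuit_tin"]:
        print(n,[(x["at"] if isinstance(x["at"],list) else x["at"].round(3).tolist(),round(x["conf"],2)) for x in place_of(c,n)[:4]])
print(read_state())
E
```

```text
pics
top [[589.1275567735113, 0.0, 319.34318334337945], [0.0, 589.1275567735113, 237.40719812673606], [0.0, 0.0, 1.0]] [[-0.028699048735669648, -0.9993392150528607, -0.022304660033272902], [-0.9880638134250497, 0.03173966513528038, -0.1507398230629478], [0.15134815889734574, 0.017712337921135198, -0.9883218139268967]] [-0.049732580126048476, 0.5399781030683597, 1.6319401375017846]
board [([0.6219, 0.1525, 0.0511], 0.91)]
chip [([0.6372, 0.1663, 0.0665], 0.57), ([0.6164, 0.1627, -0.0022], 0.31)]
hotplate [([0.617, 0.1613, -0.0041], 0.58)]
free_plate [([0.2782, -0.2779, 0.0007], 0.98), ([0.6218, -0.0504, 0.0029], 0.93), ([0.4223, -0.5694, -0.0026], 0.71), ([0.4586, -0.3871, -0.0001], 0.63)]
other_board [([0.4731, 0.3656, 0.0171], 0.92)]
spatula [([0.5241, -0.2344, 0.0022], 0.61)]
spatula_grip [([0.4645, -0.244, 0.0611], 0.58), ([0.4073, 0.0405, 0.0012], 0.38)]
spatula_blade [([0.5596, -0.2277, 0.0009], 0.75), ([0.4231, -0.1057, 0.004], 0.61), ([0.4646, -0.2455, 0.0611], 0.36)]
thermometer [([0.6209, -0.0476, 0.0012], 0.63), ([0.4592, -0.3923, 0.0078], 0.53)]
thermo_grip [([0.4594, -0.3
[... 2179 characters left out ...]
01, -1.44696157e-03,
        6.76893099e+01, -1.02255071e+01]), 'qvel': array([0.05749131, 0.07822601, 0.00059532, 0.04013233, 0.10624223,
       0.07882811]), 'tau': array([ 1.31581190e-03, -4.40009272e+01, -1.76978105e+01,  6.34309743e-02,
        5.05916483e-02, -2.08337786e-05]), 'position': array([0.21005048, 0.58862563, 0.24454058]), 'tcp_rot': array([[-9.41808196e-01,  3.36150744e-01,  1.21865352e-05],
       [ 3.36150743e-01,  9.41808195e-01, -2.56939129e-05],
       [-2.01144067e-05, -2.01022249e-05, -1.00000000e+00]]), 'force': array([-0.15585394, -0.20931089,  0.40931455]), 'moment': array([-0.00610031, -0.04904649, -0.0030946 ]), 'grasp_force': 0.0, 'opening': 1.0021103146118218}
```

View pics/top0.png

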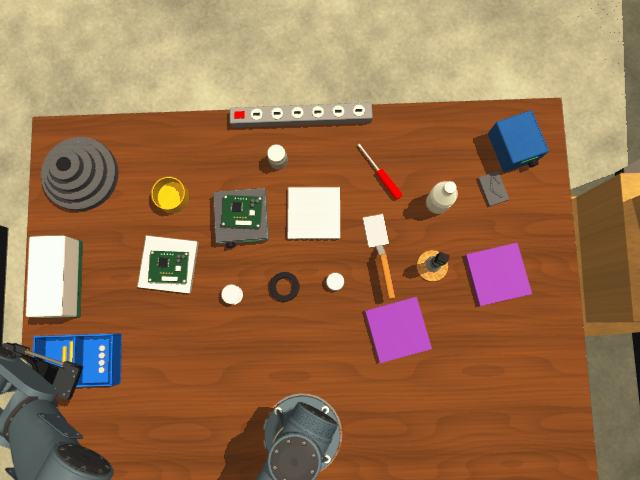

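View pics/scene0.png

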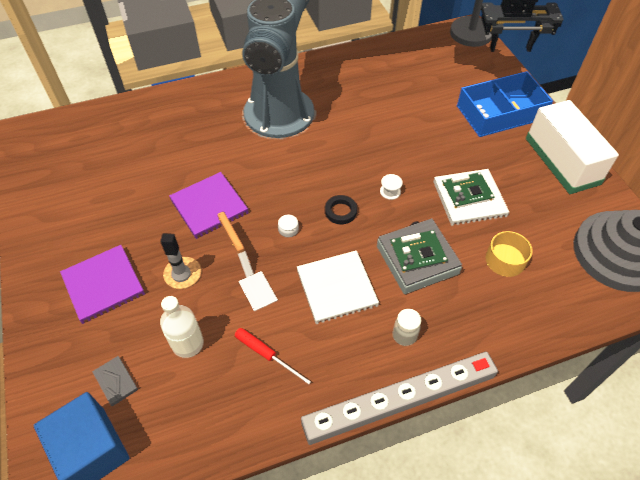

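The top view shows the empty aluminium plate at (314,213) and two purple look-alikes at (398,330) and (498,273), which I'll leave alone. The hot board is on the grey hotplate at (241,212), and the other board is on the used plate at (168,266). The spatula's blade is at (376,231), with its handle running to (389,295), and the thermometer is on the cork at (433,264).

Next I'll fit the poses by silhouette and make the confirming crop.

```bash
cat > fit.py <<'E'
from rig import *
import numpy as np, cv2
from scipy.optimize import minimize
def box(x0,x1,y0,y1,z0,z1): return np.array([[x,y,z] for x in(x0,x1) for y in(y0,y1) for z in(z0,z1)])/1000.
M={"spatula":[box(0,90,-30,30,0,3),box(-158,-33,-9,9,50,74)],
 "neck":None,
 "board":[box(-45,45,-55,55,12,14.6)],"free_plate":[box(-75,75,-75,75,0,20)]}
M["spatula"].append(np.array([[0,-9,0],[0,9,0],[0,-9,3],[0,9,3],[-36,-9,58],[-36,9,58],[-36,-9,64],[-36,9,64]])/1000.)
def proj(d,P):
    c=P@np.array(d["R"]).T+np.array(d["t"]); p=c@np.array(d["camera_matrix"]).T; return p[:,:2]/p[:,2:]
def render(d,name,x,y,yaw,z):
    m=np.zeros((480*4,640*4),np.uint8); c,s=np.cos(yaw),np.sin(yaw)
    for b in M[name]:
        P=b@np.array([[c,-s,0],[s,c,0],[0,0,1]]).T+[x,y,z]
        h=cv2.convexHull(((proj(d,P)+.5)*4).astype(np.float32)); cv2.fillConvexPoly(m,h.round().astype(np.int32),1)
    return cv2.resize(m*255,(640,480),interpolation=cv2.INTER_AREA)/255.
def fit(name,guess,z,cams=("top","scene"),D=None,tag=0.02):
    obs=[]
    for c in cams:
        d=D[c] if D else capture(c)
        ts=trace(c,name); best=None
        for t in ts:
            m=np.asarray(t["pixels"]).astype(float); r=render(d,name,*guess,z)
            iou=np.minimum(m,r).sum()/np.maximum(m,r).sum()
            if best is None or iou>best[0]: best=(iou,m)
        if best and best[0]>.3: obs.append((d,best[1]))
    if not obs: return None
    def f(v):
        return sum(np.abs(m-render(d,name,v[0],v[1],v[2],z)).sum()/m.sum() for d,m in obs)/len(obs)
    g=np.array(guess,float)
    S=np.array([g,g+[.01,0,0],g+[0,.01,0],g+[0,0,.15]])
    for _ in range(2):
        r=minimize(f,S[0],method="Nelder-Mead",options=dict(initial_simplex=S,xatol=1e-4,fatol=1e-4)); g=r.x
        S=np.array([g,g+[.004,0,0],g+[0,.004,0],g+[0,0,-.06]])
    return g.round(4).tolist(),round(np.degrees(g[2]),1),round(r.fun,3),len(obs)
E
python3 - <<'E'
from fit import *
D={c:capture(c) for c in("top","scene")}
G=dict(spatula=([.521,-.2345,.16],0),board=([.621,.152,0.],.05),free_plate=([.62,-.05,0.],0))
for n,(g,z) in G.items():
    for cs in (("top","scene"),("top",),("scene",)): print(n,cs,fit(n,g,z,cs,D))
im=D["top"]["color"][170:310,200:460,::-1]
cv2.imwrite("pics/crop0.png",cv2.resize(im,None,fx=3,fy=3,interpolation=cv2.INTER_CUBIC))
E
```

```text
spatula ('top', 'scene') ([0.5154, -0.2356, 0.1523], np.float64(8.7), np.float64(0.11), 2)
spatula ('top',) ([0.5164, -0.2358, 0.1482], np.float64(8.5), np.float64(0.073), 1)
spatula ('scene',) ([0.5136, -0.2358, 0.1556], np.float64(8.9), np.float64(0.14), 1)
board ('top', 'scene') ([0.6165, 0.1526, -0.112], np.float64(-6.4), np.float64(0.055), 1)
board ('top',) ([0.6165, 0.1526, -0.112], np.float64(-6.4), np.float64(0.055), 1)
board ('scene',) None
free_plate ('top', 'scene') ([0.6163, -0.0517, -0.0308], np.float64(-1.8), np.float64(0.032), 2)
free_plate ('top',) ([0.6171, -0.051, -0.0249], np.float64(-1.4), np.float64(0.025), 1)
free_plate ('scene',) ([0.6149, -0.0517, -0.0324], np.float64(-1.9), np.float64(0.033), 1)
```

View pics/crop0.png

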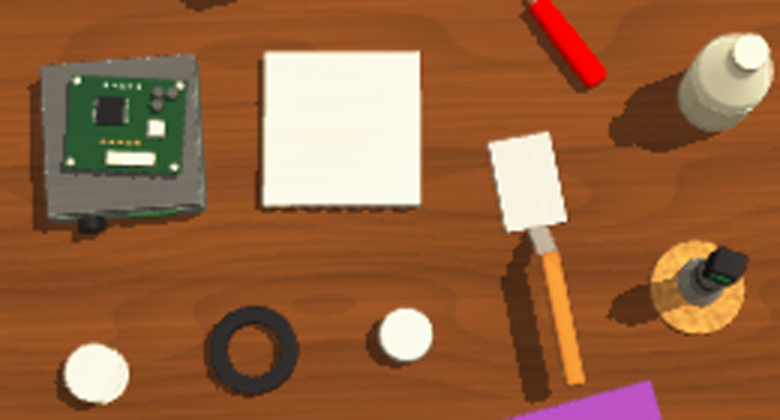

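The crop confirms that the plain plate at crop (341,130) is empty and aluminium, beside the hotplate with the hot board and its chip at (110,110), so it is the free plate. I'll move to above the spatula grip.

```bash
cat > go.py <<'E'
import sys,numpy as np
from rig import *
# go.py x y z yaw_of_tool_x(deg): total tool-frame shift (mm) and turn about tool z (rad)
def need(x,y,z,yaw):
    s=read_state(); R=np.array(s["tcp_rot"]); p=np.array(s["position"])
    cy=np.degrees(np.arctan2(R[1,0],R[0,0])); dy=(yaw-cy+180)%360-180
    Rt=np.array([[np.cos(np.radians(yaw)),np.sin(np.radians(yaw)),0],[np.sin(np.radians(yaw)),-np.cos(np.radians(yaw)),0],[0,0,-1]]).T.T
    Rt=np.column_stack([[np.cos(np.radians(yaw)),np.sin(np.radians(yaw)),0],[np.sin(np.radians(yaw)),-np.cos(np.radians(yaw)),0],[0,0,-1]])
    w=np.array([x,y,z])-p
    from scipy.spatial.transform import Rotation as Ro
    rv=Ro.from_matrix(R.T@Rt).as_rotvec()
    print("p",p.round(4),"yaw",round(cy,2),"shift-now-axes",(R.T@w*1000).round(1),"shift-after-turn",(Rt.T@w*1000).round(1),"rotvec",rv.round(4),"t",s["time_s"],"F",np.round(s["force"],1),"open",round(s["opening"]*87,1),"gf",round(s["grasp_force"],1),"j",np.round(s["joint_positions"],1))
if __name__=="__main__": need(*map(float,sys.argv[1:]))
E
python3 -m jog '-50 -34 0 0 0 0 50;-50 -34 0 0 0 0 50;-50 -34 0 0 0 0 50;-50 -34 0 0 0 0 50;-50 -34 0 0 0 0 50;-50 -34 0 0 0 0 50;-50 -34 0 0 0 0 50;-50 -34 0 0 0 0 50;-15 -54 0 0 0 0 50;-15 -54 0 0 0 0 50;-15 -54 0 0 0 0 50;-15 -54 0 0 0 0 50'
python3 -m jog '-15 -54 0 0 0 0 50;-15 -54 0 0 0 0 50;-15 -54 0 0 0 0 50;0 0 0 0 0 0.18 50;0 0 0 0 0 0.18 50;0 0 0 0 0 0.18 50;0 0 0 0 0 0.18 50;0 0 0 0 0 0.18 50;0 0 0 0 0 0.18 50;0 0 0 0 0 0.18 50;0 0 0 0 0 0.18 50;0 0 0 0 0 0.18 50'
python3 -m jog '0 0 0 0 0 0.18 50;0 0 0 0 0 0.18 50;0 0 0 0 0 0.18 50;0 0 0 0 0 0.18 50;0 0 0 0 0 0.18 50;0 0 0 0 0 0 50'
python3 go.py .4675 -.2426 .064 8.7
```

```text
time_s: 4.1
position: [0.4792, -0.0274, 0.2448]
tcp_rot: [[-0.942, 0.336, 0.001], [0.336, 0.942, -0.0], [-0.001, 0.0, -1.0]]
force: [0.8, 0.9, -0.2]
opening: 0.574
grasp_force: 0.0
time_s: 5.6
position: [0.4672, -0.1933, 0.2447]
tcp_rot: [[0.387, 0.922, 0.0], [0.922, -0.387, -0.0], [-0.0, 0.0, -1.0]]
force: [-0.6, 0.3, 0.3]
opening: 0.573
grasp_force: 0.0
time_s: 6.35
position: [0.4673, -0.1934, 0.2447]
tcp_rot: [[0.961, 0.277, 0.0], [0.277, -0.961, -0.0], [0.0, 0.0, -1.0]]
force: [-0.5, 0.4, -0.7]
opening: 0.575
grasp_force: 0.0
p [ 0.4673 -0.1934  0.2447] yaw 16.09 shift-now-axes [-13.4  47.3 180.7] shift-after-turn [ -7.2  48.7 180.7] rotvec [ 0.0002 -0.0002  0.1291] t 6.35 F [-0.5  0.4 -0.7] open 50.0 gf 0.0 j [-35.2  21.1  99.   -0.   60.   38.7]
```

```bash
python3 -m jog '-7 49 40 0 0 0.129 50;0 0 0 0 0 0 50'
python3 - <<'E'
from fit import *
D={c:capture(c) for c in("wrist","top","scene")}
cv2.imwrite("pics/wrist1.png",D["wrist"]["color"][:,:,::-1])
for c in D:
  for n in ("spatula","spatula_grip","spatula_blade"): print(c,n,[(np.round(x["at"],4).tolist(),round(x["conf"],2)) for x in place_of(c,n)[:2]])
print(fit("spatula",[.517,-.235,.152],0,("wrist",),D))
E
python3 go.py .4675 -.2426 .064 8.7
```

```text
time_s: 6.6
position: [0.4733, -0.2433, 0.2027]
tcp_rot: [[0.989, 0.149, -0.003], [0.149, -0.989, 0.002], [-0.003, -0.002, -1.0]]
force: [-0.4, 0.7, -0.4]
opening: 0.571
grasp_force: 0.0
wrist spatula [([0.5231, -0.2318, -0.0002], 0.79), ([0.6164, -0.0456, 0.0015], 0.51)]
wrist spatula_grip [([0.4706, -0.2407, 0.0598], 0.76)]
wrist spatula_blade [([0.564, -0.2291, -0.0009], 0.72)]
top spatula []
top spatula_grip []
top spatula_blade [([0.5617, -0.2268, 0.0028], 0.57)]
scene spatula [([0.5169, -0.2362, 0.0038], 0.66), ([0.6216, 0.1509, 0.0495], 0.29)]
scene spatula_grip [([0.4639, -0.2427, 0.0588], 0.63)]
scene spatula_blade [([0.5623, -0.2256, 0.0042], 0.85), ([0.4841, 0.3764, -0.0013], 0.44)]
([0.5189, -0.2345, 0.1544], np.float64(8.8), np.float64(0.147), 1)
p [ 0.4739 -0.2413  0.2056] yaw 8.61 shift-now-axes [ -6.6   0.3 141.6] shift-after-turn [ -6.5   0.3 141.6] rotvec [ 0.0004 -0.0004 -0.0016] t 7.25 F [-0.4  0.8 -0.4] open 49.9 gf 0.0 j [-39.   26.1  97.8   0.   56.   42.4]
```

View pics/wrist1.png

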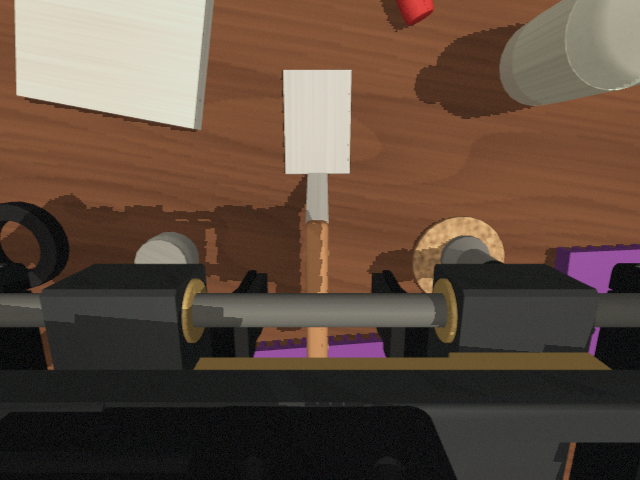

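The wrist view has the handle centred between the fingers at about (317,300), with the blade at (318,120). I'll descend and grip.

```bash
python3 -m jog '-5 0 45 0 0 0 50;0 0 45 0 0 0 50;0 0 40 0 0 0 50;0 0 12 0 0 0 50;0 0 0 0 0 0 50;0 0 0 0 0 0 0;0 0 0 0 0 0 0;0 0 0 0 0 0 0;0 0 0 0 0 0 0;0 0 0 0 0 0 0'
python3 go.py .4685 -.2426 .064 8.7
```

```text
time_s: 8.5
position: [0.4689, -0.2422, 0.0636]
tcp_rot: [[0.989, 0.149, 0.0], [0.149, -0.989, -0.0], [0.0, 0.0, -1.0]]
force: [-1.0, -0.1, 3.2]
opening: 0.207
grasp_force: 30.0
p [ 0.4689 -0.2422  0.0636] yaw 8.59 shift-now-axes [-0.4  0.3 -0.4] shift-after-turn [-0.4  0.3 -0.4] rotvec [ 0.0003 -0.0001 -0.0019] t 8.5 F [-1.  -0.1  3.2] open 18.0 gf 30.0 j [-39.5  39.3 103.9  -0.   36.8  42. ]
```

```bash
python3 -m jog '0 0 -20 0 0 0 0;0 0 -40 0 0 0 0;0 0 -50 0 0 0 0;0 0 -40 0 0 0 0;0 0 0 0 0 0 0;0 0 0 0 0 0 0'
python3 - <<'E'
from fit import *
for c in("wrist","scene"):
  d=capture(c); cv2.imwrite(f"pics/{c}2.png",d["color"][:,:,::-1])
  for n in ("spatula","spatula_grip","spatula_blade"): print(c,n,[(np.round(x["at"],4).tolist(),round(x["conf"],2)) for x in place_of(c,n)[:1]])
E
python3 go.py .468 -.2426 .214 8.7
```

```text
time_s: 9.25
position: [0.4679, -0.2414, 0.2122]
tcp_rot: [[0.989, 0.149, -0.002], [0.149, -0.989, 0.002], [-0.002, -0.002, -1.0]]
force: [0.4, -0.0, -1.8]
opening: 0.207
grasp_force: 30.0
wrist spatula [([0.5174, -0.2312, 0.1473], 0.59)]
wrist spatula_grip [([0.4682, -0.243, 0.2128], 0.61)]
wrist spatula_blade [([0.563, -0.2298, 0.1486], 0.61)]
scene spatula [([0.5199, -0.2358, 0.1481], 0.56)]
scene spatula_grip [([0.4632, -0.2424, 0.2051], 0.63)]
scene spatula_blade [([0.5594, -0.2271, 0.1478], 0.76)]
p [ 0.4686 -0.242   0.2126] yaw 8.58 shift-now-axes [-0.7  0.5 -1.4] shift-after-turn [-0.7  0.5 -1.4] rotvec [-0.0011  0.001  -0.0021] t 9.65 F [ 0.5  0.3 -1.9] open 17.9 gf 30.0 j [-39.5  25.2  98.   -0.   56.9  42. ]
```

View pics/wrist2.png

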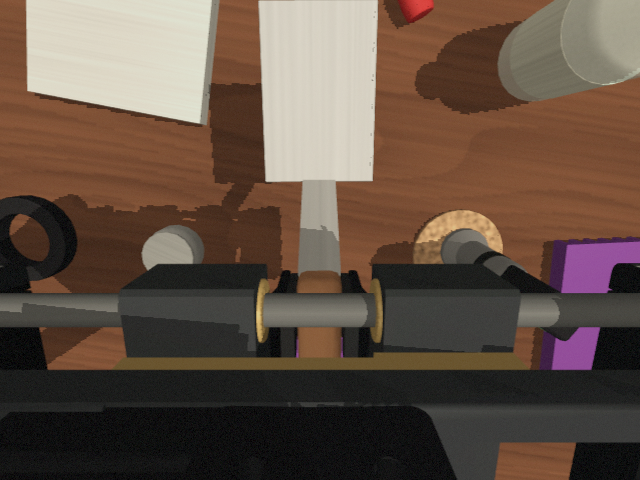

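The spatula hangs level, with its blade in view at (318,90), and the grip is firm. I'll carry it to the approach pose in front of the hotplate.

```bash
python3 -m jog '0 0 0 0 0 0.13 0;0 0 0 0 0 0.13 0;-6 -22 0 0 0 0 0;-13 -45 0 0 0 0 0;-13 -45 0 0 0 0 0;-13 -45 0 0 0 0 0;-13 -45 0 0 0 0 0;-13 -45 0 0 0 0 0;-13 -45 0 0 0 0 0;-13 -45 0 0 0 0 0;-13 -45 0 0 0 0 0;-6 -22 0 0 0 0 0'
python3 -m jog '0 0 0 0 0 0 0;0 0 0 0 0 0 0'
python3 - <<'E'
from fit import *
D={c:capture(c) for c in("wrist","top","scene")}
cv2.imwrite("pics/wrist3.png",D["wrist"]["color"][:,:,::-1])
for c in D:
  for n in ("board","chip","spatula_blade","spatula"): print(c,n,[(np.round(x["at"],4).tolist(),round(x["conf"],2)) for x in place_of(c,n)[:2]])
  print(c,fit("board",[.618,.152,-.11],.05,(c,),D))
E
python3 go.py .394 .177 .2126 -6.4
```

```text
time_s: 11.15
position: [0.3956, 0.1747, 0.2132]
tcp_rot: [[0.994, -0.105, -0.002], [-0.105, -0.994, 0.001], [-0.002, -0.0, -1.0]]
force: [0.0, -0.4, -2.1]
opening: 0.201
grasp_force: 30.0
time_s: 11.4
position: [0.3973, 0.172, 0.2132]
tcp_rot: [[0.994, -0.109, -0.001], [-0.109, -0.994, -0.0], [-0.001, 0.0, -1.0]]
force: [0.4, 0.2, -1.7]
opening: 0.205
grasp_force: 30.0
wrist board []
wrist chip []
wrist spatula_blade [([0.4928, 0.1607, 0.1497], 0.94)]
wrist spatula [([0.4498, 0.1686, 0.1486], 0.74)]
wrist None
top board [([0.6172, 0.151, 0.0489], 0.88)]
top chip [([0.6366, 0.1702, 0.0687], 0.69)]
top spatula_blade [([0.4932, 0.1632, 0.1526], 0.81)]
top spatula [([0.4491, 0.1671, 0.1547], 0.74), ([0.7882, 0.0479, -0.0007], 0.25)]
top ([0.6178, 0.1504, -0.0985], np.float64(-5.6), np.float64(0.08), 1)
scene board [([0.6198, 0.1506, 0.0524], 0.9)]
scene chip [([0.6375, 0.1652, 0.0669], 0.83)]
scene spatula_blade [([0.4917, 0.1599, 0.1539], 0.59), ([0.6181, -0.0526, 0.0007], 0.57)]
scene spatula [([0.4485, 0.1632, 0.1521], 0.66), ([0.4212, -0.1061, 0.0022], 0.46)]
scene ([0.6188, 0.1513, -0.0881], np.float64(-5.1), np.float64(0.035), 1)
p [0.398  0.1722 0.2133] yaw -6.31 shift-now-axes [-4.5 -4.4  0.7] shift-after-turn [-4.5 -4.4  0.7] rotvec [-0.     -0.      0.0016] t 12.3 F [-0.1 -0.3 -2.2] open 17.7 gf 30.0 j [  8.6  18.5 110.5   0.   51.  104.9]
```

View pics/wrist3.png

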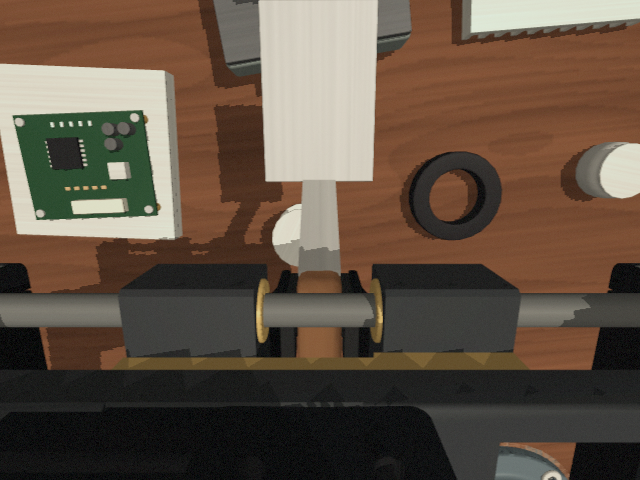

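The wrist view shows the blade at (318,90) pointing at the hotplate at (315,30), with nothing in the way. I'll descend to the gap level.

```bash
python3 -m jog '0 -2 30 0 0 0 0;0 0 40 0 0 0 0;0 0 20 0 0 0 0;0 0 4 0 0 0 0;0 0 0 0 0 0 0;0 0 0 0 0 0 0'
python3 - <<'E'
from fit import *
D={c:capture(c) for c in("top","scene")}
for c in D:
  for n in ("spatula_blade","spatula"): print(c,n,[(np.round(x["at"],4).tolist(),round(x["conf"],2)) for x in place_of(c,n)[:1]])
E
python3 go.py .5195 .161 .119 -6.0
```

```text
time_s: 13.05
position: [0.399, 0.1743, 0.1201]
tcp_rot: [[0.994, -0.11, 0.002], [-0.11, -0.994, 0.0], [0.002, -0.001, -1.0]]
force: [0.3, -0.2, -1.6]
opening: 0.204
grasp_force: 30.0
top spatula_blade [([0.4909, 0.1658, 0.0601], 0.76)]
top spatula [([0.4545, 0.1663, 0.0574], 0.78)]
scene spatula_blade [([0.4941, 0.1677, 0.0598], 0.74)]
scene spatula [([0.4469, 0.1668, 0.0563], 0.58)]
p [0.3984 0.1741 0.1197] yaw -6.31 shift-now-axes [121.8  -0.3   0.8] shift-after-turn [121.8   0.4   0.7] rotvec [-0.0002 -0.0009 -0.0055] t 13.35 F [-0.  -0.6 -1.6] open 17.6 gf 30.0 j [  8.8  29.  115.4  -0.   35.5 105.1]
```

```bash
python3 -m jog '20 0 1 0 0 0 0;25 0 0 0 0 0 0;15 0 0 0 0 0 0;0 0 0 0 0 0 0'
python3 - <<'E'
from fit import *
d=capture("scene"); cv2.imwrite("pics/ins.png",cv2.resize(d["color"][190:310,350:500,::-1],None,fx=5,fy=5,interpolation=cv2.INTER_CUBIC))
print(place_of("scene","board")[:1],place_of("scene","spatula")[:1])
E
python3 go.py .5195 .161 .119 -6.0
```

```text
time_s: 13.85
position: [0.4589, 0.1674, 0.1183]
tcp_rot: [[0.994, -0.111, 0.001], [-0.111, -0.994, 0.0], [0.001, -0.0, -1.0]]
force: [0.4, 0.1, -2.7]
opening: 0.203
grasp_force: 30.0
[{'at': [0.6182, 0.1494, 0.0515], 'conf': 0.73}] [{'at': [0.5083, 0.1594, 0.0557], 'conf': 0.66}]
p [0.4562 0.1675 0.118 ] yaw -6.31 shift-now-axes [63.6 -0.5 -1.1] shift-after-turn [63.6 -0.2 -1. ] rotvec [ 0.0005  0.0026 -0.0053] t 14.0 F [-0.5  0.  -2. ] open 17.5 gf 30.0 j [  7.   31.7 108.2   0.   40.3 103.3]
```

View pics/ins.png

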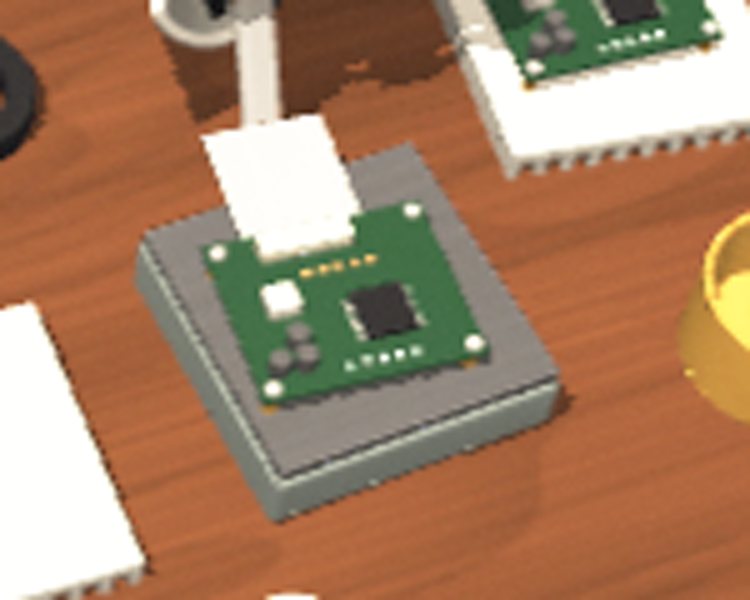

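The blade has entered under the board's near edge at crop (300,235), midway between the standoffs, and the board has not moved. I'll push on and lift.

```bash
python3 -m jog '20 0 0 0 0 0 0;25 0 0 0 0 0 0;18 0 0 0 0 0 0;0 0 0 0 0 0 0;0 0 0 0 0 0 0'
python3 go.py .5195 .161 .119 -6.0
python3 - <<'E'
from fit import *
for c in ("top","scene"):
  capture(c); print([(x["at"],x["conf"]) for n in("board","spatula","spatula_grip") for x in place_of(c,n)[:1]])
E
```

```text
time_s: 14.62
position: [0.5183, 0.1607, 0.1179]
tcp_rot: [[0.994, -0.11, -0.003], [-0.11, -0.994, -0.0], [-0.003, 0.001, -1.0]]
force: [-0.2, -0.1, -1.1]
opening: 0.203
grasp_force: 30.0
p [0.5183 0.1607 0.1179] yaw -6.3 shift-now-axes [ 1.1 -0.5 -1.1] shift-after-turn [ 1.2 -0.5 -1.1] rotvec [ 0.0006  0.0032 -0.0052] t 14.625 F [-0.2 -0.1 -1.1] open 17.6 gf 30.0 j [  5.4  34.6 100.1   0.   45.5 101.7]
[([0.6185, 0.1485, 0.0509], 0.62), ([0.64, -0.4155, 0.0014], 0.42)]
[([0.6207, 0.1525, 0.052], 0.86), ([0.462, -0.3903, 0.0075], 0.7), ([0.5149, 0.1618, 0.114], 0.72)]
```

Now I'll lift slowly, about 7.6 mm to contact and then up.

```bash
python3 -m jog '0 0 -4 0 0 0 0;0 0 -3 0 0 0 0;0 0 -3 0 0 0 0;0 0 -4 0 0 0 0;0 0 -7 0 0 0 0;0 0 -12 0 0 0 0;0 0 -15 0 0 0 0;0 0 -10 0 0 0 0;0 0 0 0 0 0 0;0 0 0 0 0 0 0'
python3 - <<'E'
from fit import *
for c in ("top","scene"):
  d=capture(c); print([(x["at"],x["conf"]) for n in("board","chip","spatula","spatula_grip") for x in place_of(c,n)[:1]])
cv2.imwrite("pics/lift.png",cv2.resize(d["color"][170:300,330:490,::-1],None,fx=4,fy=4,interpolation=cv2.INTER_CUBIC))
E
python3 go.py .5195 .161 .119 -6.0
```

```text
time_s: 16.27
position: [0.5201, 0.1605, 0.1761]
tcp_rot: [[0.994, -0.11, -0.001], [-0.11, -0.994, -0.0], [-0.001, 0.0, -1.0]]
force: [-0.3, -0.4, -2.9]
opening: 0.201
grasp_force: 30.0
[([0.6168, 0.1508, 0.1053], 0.92), ([0.6407, 0.1658, 0.1172], 0.64), ([0.6216, -0.0491, 0.0], 0.33)]
[([0.6215, 0.1496, 0.1036], 0.77), ([0.6338, 0.1631, 0.1182], 0.79), ([0.5696, 0.1548, 0.1109], 0.74), ([0.5168, 0.1601, 0.1733], 0.76)]
p [0.5204 0.1606 0.1761] yaw -6.31 shift-now-axes [-1.  -0.3 57.1] shift-after-turn [-1.  -0.3 57.1] rotvec [ 0.0001  0.0003 -0.0054] t 16.775 F [ 0.4  0.3 -3.9] open 17.5 gf 30.0 j [  5.4  29.4  97.5  -0.   53.  101.7]
```

View pics/lift.png

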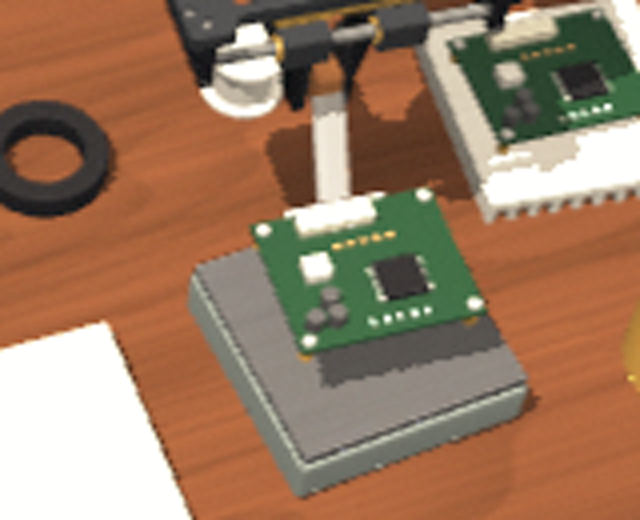

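The board sits level on the blade at crop (370,275), clear of the hotplate. I'll carry it across gently.

```bash
python3 -m jog '0 0 0 0 0 -0.02 0;0 5 0 0 0 -0.04 0;0 14 0 0 0 -0.019 0;1 20 0 0 0 0 0;1 26 0 0 0 0 0;1 28 0 0 0 0 0;1 28 0 0 0 0 0;1 28 0 0 0 0 0;1 24 0 0 0 0 0;0 18 0 0 0 0 0;0 12 0 0 0 0 0;0 6 0 0 0 0 0'
python3 -m jog '0 0 10 0 0 0 0;0 0 15 0 0 0 0;0 0 12 0 0 0 0;0 0 5 0 0 0 0;0 0 0 0 0 0 0;0 0 0 0 0 0 0'
python3 - <<'E'
from fit import *
D={}
for c in ("top","scene"):
  D[c]=capture(c); print(c,[(n,x["at"],round(x["conf"],2)) for n in("board","chip","spatula","free_plate") for x in place_of(c,n)[:2]])
s=read_state()
print(fit("board",[.619,-.05,-.03],s["position"][2]-.0726,("top","scene"),D))
E
python3 go.py .5194 -.0483 .0936 -1.8
```

```text
time_s: 18.27
position: [0.5194, -0.0489, 0.1763]
tcp_rot: [[1.0, -0.031, 0.0], [-0.031, -1.0, 0.0], [0.0, -0.0, -1.0]]
force: [-0.5, -0.1, -1.9]
opening: 0.203
grasp_force: 30.0
time_s: 19.02
position: [0.5197, -0.0485, 0.1345]
tcp_rot: [[1.0, -0.031, 0.001], [-0.031, -1.0, -0.0], [0.001, 0.0, -1.0]]
force: [-0.8, -0.4, -3.4]
opening: 0.205
grasp_force: 30.0
top [('board', [0.6186, -0.0501, 0.0614], 0.56), ('chip', [0.6347, -0.0317, 0.0766], 0.81), ('free_plate', [0.4235, -0.5704, 0.0016], 0.91), ('free_plate', [0.2781, -0.2778, 0.0009], 0.75)]
scene [('board', [0.6177, -0.0503, 0.0604], 0.93), ('board', [0.4851, 0.3751, 0.0003], 0.17), ('chip', [0.635, -0.0353, 0.0776], 0.55), ('spatula', [0.5679, -0.0511, 0.0741], 0.67), ('free_plate', [0.2805, -0.272, -0.0024], 0.82), ('free_plate', [0.6202, -0.0538, -0.0025], 0.8)]
([0.6187, -0.0499, -0.0001], np.float64(-0.0), np.float64(0.999), 2)
p [ 0.5194 -0.0485  0.1343] yaw -1.79 shift-now-axes [ 0.  -0.2 40.7] shift-after-turn [ 0.  -0.2 40.7] rotvec [ 0.     -0.0001  0.0003] t 19.625 F [-0.4  0.3 -3.6] open 17.6 gf 30.0 j [-17.6  31.8 102.6  -0.   45.5  74.2]
```

```bash
python3 -m jog '0 0 12 0 0 0 0;0 0 14 0 0 0 0;0 0 8 0 0 0 0;0 0 3 0 0 0 0;0 0 1.5 0 0 0 0;0 0 1.5 0 0 0 0;0 0 1.5 0 0 0 0;0 0 1.5 0 0 0 0;0 0 1.5 0 0 0 0;0 0 1.5 0 0 0 0;0 0 0 0 0 0 0;0 0 0 0 0 0 0'
python3 - <<'E'
from fit import *
for c in ("top","scene"):
  d=capture(c); print(c,[(n,x["at"],round(x["conf"],2)) for n in("board","chip","spatula","spatula_blade") for x in place_of(c,n)[:1]])
E
python3 go.py .5194 -.0483 .0885 -1.8
```

```text
time_s: 21.12
position: [0.5194, -0.0485, 0.0883]
tcp_rot: [[1.0, -0.031, 0.0], [-0.031, -1.0, 0.0], [0.0, -0.0, -1.0]]
force: [0.7, 0.9, -1.9]
opening: 0.201
grasp_force: 30.0
top [('board', [0.6183, -0.0523, 0.0238], 0.72), ('chip', [0.6361, -0.0342, 0.0352], 0.92), ('spatula_blade', [0.6816, 0.365, -0.0032], 0.29)]
scene [('board', [0.6214, -0.0475, 0.0202], 0.85), ('chip', [0.6304, -0.0357, 0.0363], 0.77), ('spatula', [0.5674, -0.0514, 0.0264], 0.75)]
p [ 0.5194 -0.0485  0.0883] yaw -1.79 shift-now-axes [-0.  -0.2 -0.2] shift-after-turn [-0.  -0.2 -0.2] rotvec [ 0.     -0.0001  0.0002] t 21.625 F [ 0.3 -0.6 -2. ] open 18.1 gf 30.0 j [-17.6  36.5 104.2  -0.   39.3  74.2]
```

The wrist force is back to −2 N, so the board is standing on the plate. I'll draw the spatula straight out.

```bash
python3 -m jog '-5 0 0 0 0 0 0;-15 0 0 0 0 0 0;-20 0 0 0 0 0 0;-20 0 0 0 0 0 0;-20 0 0 0 0 0 0;-20 0 0 0 0 0 0;-12 0 0 0 0 0 0;-6 0 0 0 0 0 0;0 0 0 0 0 0 0'
python3 - <<'E'
from fit import *
for c in ("top","scene"):
  d=capture(c); print(c,[(n,x["at"],round(x["conf"],2)) for n in("board","chip","spatula","spatula_blade") for x in place_of(c,n)[:1]])
  print(fit("board",[.619,-.05,-.03],.02,(c,),{c:d}))
E
python3 go.py .4685 -.2425 .19 8.6
```

```text
time_s: 22.75
position: [0.4016, -0.0449, 0.0883]
tcp_rot: [[1.0, -0.032, 0.0], [-0.032, -1.0, -0.0], [0.0, 0.0, -1.0]]
force: [0.1, 0.1, -1.9]
opening: 0.203
grasp_force: 30.0
top [('board', [0.6161, -0.049, 0.0219], 0.6), ('chip', [0.636, -0.0351, 0.0367], 0.6), ('spatula', [0.6199, -0.0515, 0.0204], 0.24), ('spatula_blade', [0.4962, -0.0457, 0.0308], 0.81)]
([0.6173, -0.05, -0.0372], np.float64(-2.1), np.float64(0.047), 1)
scene [('board', [0.6175, -0.0481, 0.0189], 0.61), ('chip', [0.632, -0.0355, 0.0384], 0.96), ('spatula', [0.4521, -0.0471, 0.0261], 0.68), ('spatula_blade', [0.4976, -0.0478, 0.0294], 0.94)]
([0.6171, -0.0497, -0.0198], np.float64(-1.1), np.float64(0.051), 1)
p [ 0.4015 -0.0448  0.0882] yaw -1.79 shift-now-axes [  73.1  195.5 -101.8] shift-after-turn [  36.7  205.5 -101.8] rotvec [-0.     -0.     -0.1813] t 23.35 F [ 0.3  0.1 -1.3] open 17.5 gf 30.0 j [-22.3  32.1 120.9   0.   27.   69.5]
```

```bash
python3 -m jog '0 0 -30 0 0 0 0;0 0 -40 0 0 0 0;0 0 0 0 0 -0.18 0;0 30 0 0 0 0 0;10 50 0 0 0 0 0;13 50 0 0 0 0 0;13 50 0 0 0 0 0;0 26 0 0 0 0 0;0 0 20 0 0 0 0;0 0 30 0 0 0 0;0 0 0 0 0 0 0'
python3 go.py .4685 -.2425 .0638 8.6
```

```text
time_s: 24.72
position: [0.4651, -0.2411, 0.1063]
tcp_rot: [[0.989, 0.148, -0.006], [0.149, -0.989, 0.005], [-0.005, -0.006, -1.0]]
force: [0.0, 0.4, -1.2]
opening: 0.202
grasp_force: 30.0
p [ 0.4651 -0.2411  0.1063] yaw 8.54 shift-now-axes [ 3.4  2.1 42.5] shift-after-turn [ 3.1  1.9 42.5] rotvec [-0.0058  0.0052 -0.0011] t 24.725 F [ 0.   0.4 -1.2] open 17.5 gf 30.0 j [-39.6  34.8 103.   -0.   42.6  41.8]
```

```bash
python3 -m jog '2 0 20 0 0 0 0;0 0 14 0 0 0 0;0 0 5 0 0 0 0;0 0 2 0 0 0 0;0 0 1 0 0 0 0;0 0 0 0 0 0 0'
python3 go.py .4685 -.2425 .0638 8.6
```

```text
time_s: 25.48
position: [0.4697, -0.243, 0.0666]
tcp_rot: [[0.989, 0.148, 0.0], [0.148, -0.989, -0.0], [0.0, 0.0, -1.0]]
force: [0.2, 0.4, -2.4]
opening: 0.203
grasp_force: 30.0
p [ 0.4697 -0.243   0.0666] yaw 8.52 shift-now-axes [-1.1 -0.7  2.8] shift-after-turn [-1.1 -0.7  2.8] rotvec [ 0.0005 -0.0004 -0.0013] t 25.475 F [ 0.2  0.4 -2.4] open 17.7 gf 30.0 j [-39.5  39.  103.7  -0.   37.2  42. ]
```

```bash
python3 -m jog '0 0 1.5 0 0 0 0;0 0 1 0 0 0 0;0 0 0.5 0 0 0 0;0 0 0 0 0 0 0'
python3 -m jog '0 0 0 0 0 0 45;0 0 0 0 0 0 45;0 0 0 0 0 0 45;0 0 0 0 0 0 45;0 0 -40 0 0 0 45;0 0 -50 0 0 0 45;0 0 -60 0 0 0 45;0 0 -60 0 0 0 60;0 0 0 0 0 0 60'
python3 - <<'E'
from fit import *
D={}
for c in ("top","scene"):
  D[c]=d=capture(c)
  for n in("thermometer","thermo_grip","coaster","spatula","spatula_grip","spatula_blade","chip","board"): print(c,n,[(np.round(x["at"],4).tolist(),round(x["conf"],2)) for x in place_of(c,n)[:2]])
  print(fit("spatula",[.519,-.235,.15],0,(c,),D))
  h=trace(c,"thermo_grip"); print([(np.argwhere(x["pixels"]).mean(0)[::-1].round(1).tolist(),int(x["pixels"].sum())) for x in h[:2]])
im=np.hstack([cv2.resize(D["scene"]["color"][190:310,140:290],(400,320)),cv2.resize(D["top"]["color"][200:320,350:500],(400,320))])
cv2.imwrite("pics/th.png",im[:,:,::-1])
E
python3 go.py .46 -.388 .27 8.6
```

```text
time_s: 25.98
position: [0.4694, -0.243, 0.0638]
tcp_rot: [[0.989, 0.148, 0.0], [0.148, -0.989, -0.0], [0.0, 0.0, -1.0]]
force: [-3.0, -0.2, 4.2]
opening: 0.205
grasp_force: 30.0
time_s: 27.1
position: [0.4721, -0.2448, 0.2785]
tcp_rot: [[0.989, 0.148, 0.01], [0.149, -0.989, -0.008], [0.008, 0.009, -1.0]]
force: [-0.1, -0.1, -1.0]
opening: 0.649
grasp_force: 0.0
top thermometer [([0.4592, -0.3855, 0.0058], 0.62)]
top thermo_grip [([0.461, -0.387, 0.1344], 0.65), ([0.4214, -0.105, 0.0032], 0.39)]
top coaster [([0.4586, -0.3875, 0.001], 0.93), ([0.4071, 0.041, -0.0043], 0.29)]
top spatula []
top spatula_grip [([0.4678, -0.2443, 0.0631], 0.7)]
top spatula_blade [([0.56, -0.2277, 0.0026], 0.55), ([0.6162, -0.0496, 0.0253], 0.27)]
top chip [([0.6377, -0.0352, 0.0349], 0.84)]
top board [([0.6184, -0.0464, 0.0201], 0.9), ([0.4707, 0.3672, 0.017], 0.33)]
None
[([435.6, 262.6], 241), ([431.2, 271.8], 358)]
scene thermometer [([0.4598, -0.3872, 0.0101], 0.76)]
scene thermo_grip [([0.4592, -0.3855, 0.1335], 0.79)]
scene coaster [([0.4517, -0.3886, 0.0029], 0.9)]
scene spatula [([0.4724, 0.3695, 0.023], 0.7), ([0.6411, -0.4091, 0.0067], 0.67)]
scene spatula_grip [([0.4643, -0.2433, 0.0618], 0.55)]
scene spatula_blade [([0.5628, -0.2292, 0.0044], 0.76)]
scene chip [([0.3944, 0.1892, 0.0039], 0.7), ([0.6307, -0.0342, 0.0372], 0.64)]
scene board [([0.6196, -0.0507, 0.0213], 0.95)]
([0.5156, -0.2379, 0.1453], np.float64(8.3), np.float64(0.089), 1)
[([174.1, 257.6], 723), ([183.5, 274.1], 559)]
p [ 0.4696 -0.2429  0.2733] yaw 8.53 shift-now-axes [-31.  142.1   3.3] shift-after-turn [-31.2 142.    3.3] rotvec [ 0.0001 -0.0001 -0.0013] t 28.2 F [-0.5  0.1 -0.1] open 60.4 gf 0.0 j [-39.5  20.8  93.9   0.   65.3  42. ]
```

View pics/th.png

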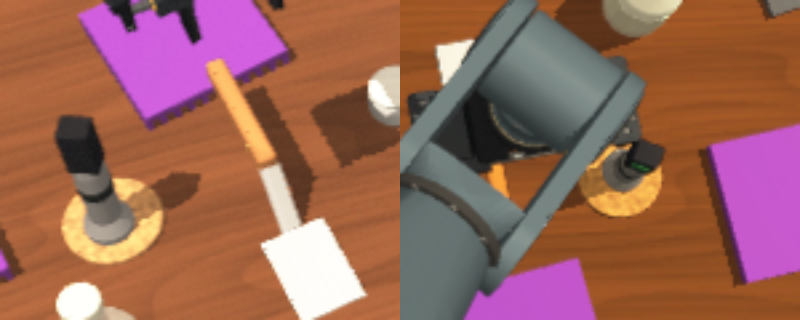

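The spatula lies flat again at left crop (260,180). The thermometer stands on its coaster at left crop (95,170). I'll turn the tool toward the thermometer so the wrist camera can show the head's orientation.

```bash
python3 -m jog '0 0 0 0 0 0.172 60;0 0 0 0 0 0.172 60;0 0 0 0 0 0.172 60;0 0 0 0 0 0.172 60;0 0 0 0 0 0.172 60;0 0 0 0 0 0.172 60;0 0 0 0 0 0.172 60;0 0 0 0 0 0.172 60;0 0 0 0 0 0.172 60;0 0 0 0 0 0.172 60;0 0 0 0 0 0 60'
python3 - <<'E'
from fit import *
d=capture("wrist")
p=proj(d,np.array([[.46,-.3865,.134],[.46,-.3865,.158],[.47,-.3865,.158]])); print(p)
for n in("thermometer","thermo_grip","coaster"): print(n,[(np.round(x["at"],4).tolist(),round(x["conf"],2)) for x in place_of("wrist",n)[:2]])
x,y=p[1].astype(int); x0=min(max(x-100,0),440); y0=min(max(y-75,0),330)
print(x0,y0); cv2.imwrite("pics/w4.png",cv2.resize(d["color"][y0:y0+150,x0:x0+200,::-1],None,fx=4,fy=4,interpolation=cv2.INTER_CUBIC))
np.savez("w4.npz",R=d["R"],t=d["t"],K=d["camera_matrix"])
E
python3 go.py .46 -.3865 .27 -90
```

```text
time_s: 29.58
position: [0.4695, -0.2429, 0.2733]
tcp_rot: [[0.002, -1.0, 0.0], [-1.0, -0.002, 0.0], [-0.0, -0.0, -1.0]]
force: [-0.4, 0.2, -0.1]
opening: 0.692
grasp_force: 0.0
[[334.32403982  38.50380797]
 [335.90064065  26.78702765]
 [320.24454412  26.76738089]]
thermometer [([0.4614, -0.3834, 0.0066], 0.71)]
thermo_grip [([0.4616, -0.3872, 0.1303], 0.79)]
coaster [([0.5651, -0.2288, 0.0033], 0.69)]
235 0
p [ 0.4696 -0.2429  0.2733] yaw -89.92 shift-now-axes [143.6   9.8   3.3] shift-after-turn [143.6   9.6   3.3] rotvec [-0.     -0.      0.0013] t 29.775 F [-0.2 -1.   0.1] open 60.1 gf 0.0 j [-39.5  20.8  93.9   0.   65.3 140.5]
```

View pics/w4.png

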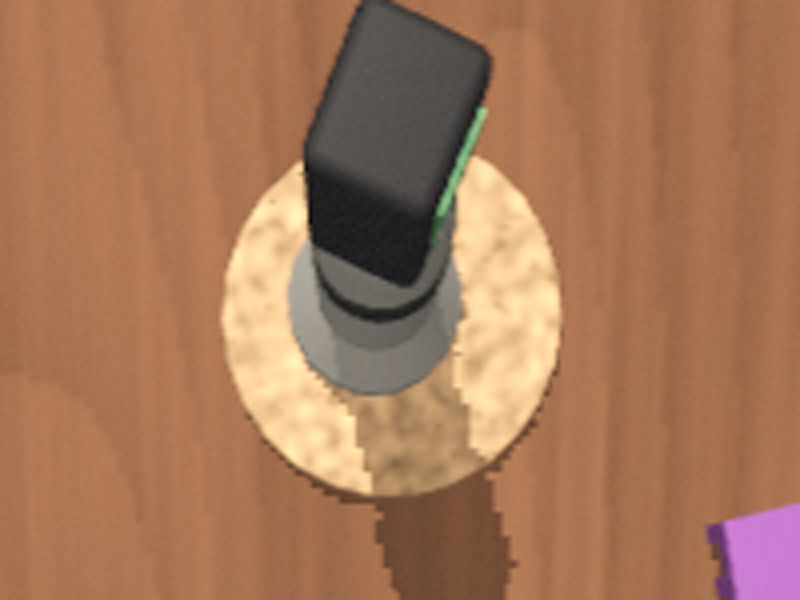

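The head's top face shows at crop corners (370,3), (490,55), (437,203) and (308,147), so it is turned about 20–25°. I'll compute the exact yaw.

Run:
```python
import numpy as np
z=np.load("w4.npz");R,t,K=z["R"],z["t"],z["K"]
C=-R.T@t; W=[]
for u,v in [(370,3),(490,55),(437,203),(308,147)]:
    r=R.T@np.linalg.inv(K)@[u/4+235-.375,v/4-.375,1]; W.append(C+r*(.158-C[2])/r[2])
W=np.array(W); print(W.round(4), W.mean(0).round(4)); 
for i in range(4):
    e=W[(i+1)%4]-W[i]; print(np.linalg.norm(e[:2]).round(4),np.degrees(np.arctan2(e[1],e[0])).round(1))
```

```text
[[ 0.4657 -0.4014  0.158 ]
 [ 0.4466 -0.3941  0.158 ]
 [ 0.4547 -0.3728  0.158 ]
 [ 0.4755 -0.381   0.158 ]] [ 0.4606 -0.3873  0.158 ]
0.0204 159.2
0.0228 69.4
0.0224 -21.4
0.0227 -115.7
```

```bash
python3 - <<'E'
import numpy as np
z=np.load("w4.npz");R,t=z["R"],z["t"]; C=-R.T@t
p=np.array([.4696,-.2429,.2733]); print("cam in tool",np.array([[0,-1,0],[-1,0,0],[0,0,-1]])@(C-p))
E
python3 -m jog '0 0 -10 0 0 -0.17 60;0 0 0 0 0 -0.17 60;0 0 0 0 0 -0.17 60;0 0 0 0 0 -0.17 60;0 0 0 0 0 -0.17 60;0 0 0 0 0 -0.17 60;0 0 0 0 0 -0.17 60;0 0 0 0 0 0 60'
python3 go.py .4605 -.387 .285 -21.5
```

```text
cam in tool [ 0.06526814 -0.00119131 -0.13888099]
time_s: 30.78
position: [0.4696, -0.2429, 0.2833]
tcp_rot: [[0.928, -0.373, 0.0], [-0.373, -0.928, -0.0], [0.0, -0.0, -1.0]]
force: [0.5, 0.9, 0.1]
opening: 0.688
grasp_force: 0.0
p [ 0.4696 -0.2429  0.2833] yaw -21.9 shift-now-axes [ 45.4 137.1  -1.7] shift-after-turn [ 44.4 137.4  -1.7] rotvec [-0.    -0.    -0.007] t 30.775 F [0.5 0.9 0.1] open 59.8 gf 0.0 j [-39.5  20.1  93.2   0.   66.7  72.4]
```

```bash
python3 -m jog '12 36 0 0 0 0 60;15 46 0 0 0 0 60;15 46 0 0 0 0 60;3 9 0 0 0 0 60;0 0 0 0 0 0 60;0 0 0 0 0 0 60'
python3 go.py .4605 -.387 .137 -21.5
```

```text
time_s: 31.52
position: [0.4603, -0.3852, 0.2831]
tcp_rot: [[0.928, -0.372, -0.001], [-0.372, -0.928, 0.001], [-0.001, -0.001, -1.0]]
force: [0.4, 0.3, 0.1]
opening: 0.692
grasp_force: 0.0
p [ 0.4603 -0.3852  0.2831] yaw -21.82 shift-now-axes [  1.    1.7 146.1] shift-after-turn [  0.8   1.6 146.1] rotvec [-0.0011  0.0011 -0.0056] t 31.525 F [0.4 0.3 0.1] open 60.2 gf 0.0 j [-50.6  26.   83.1   0.   70.9  61.2]
```

```bash
python3 -m jog '1 1.5 40 0 0 0 60;0 0 50 0 0 0 60;0 0 40 0 0 0 60;0 0 16 0 0 0 60;0 0 0 0 0 0 60;0 0 0 0 0 0 20;0 0 0 0 0 0 20;0 0 0 0 0 0 20;0 0 0 0 0 0 20;0 0 0 0 0 0 20'
python3 go.py .4605 -.387 .137 -21.5
```

```text
time_s: 32.78
position: [0.4609, -0.3888, 0.1378]
tcp_rot: [[0.928, -0.372, 0.0], [-0.372, -0.928, -0.001], [0.001, 0.0, -1.0]]
force: [-1.4, 0.2, 3.3]
opening: 0.326
grasp_force: 29.7
p [ 0.4609 -0.3888  0.1378] yaw -21.84 shift-now-axes [-1.  -1.5  0.8] shift-after-turn [-1.  -1.5  0.8] rotvec [ 0.0004 -0.0007 -0.006 ] t 32.775 F [-1.4  0.2  3.3] open 28.4 gf 29.7 j [-50.8  36.3  90.7  -0.   53.   61.1]
```

```bash
python3 -m jog '0 0 -15 0 0 0 20;0 0 -35 0 0 0 20;0 0 -45 0 0 0 20;0 0 -5 0 0 0 20;0 0 0 0 0 0 20'
python3 - <<'E'
from fit import *
for c in ("top","scene"):
  d=capture(c)
  for n in("nose","thermo_grip","chip","board"): print(c,n,[(np.round(x["at"],4).tolist(),round(x["conf"],2)) for x in place_of(c,n)[:1]])
E
python3 go.py .632 -.035 .236 -21.8
```

```text
time_s: 33.4
position: [0.4605, -0.3883, 0.2374]
tcp_rot: [[0.928, -0.372, -0.0], [-0.372, -0.928, 0.0], [-0.0, -0.0, -1.0]]
force: [0.0, 0.6, -2.1]
opening: 0.321
grasp_force: 29.7
top nose [([0.6206, -0.048, -0.0004], 0.25)]
top thermo_grip []
top chip [([0.6362, -0.0344, 0.036], 0.58)]
top board [([0.6173, -0.0491, 0.0247], 0.71)]
scene nose [([0.4602, -0.3835, 0.1077], 0.72)]
scene thermo_grip [([0.459, -0.3872, 0.2311], 0.58)]
scene chip [([0.6329, -0.0345, 0.0358], 0.77)]
scene board [([0.6177, -0.051, 0.0219], 0.9)]
p [ 0.4606 -0.3885  0.2368] yaw -21.84 shift-now-axes [  27.5 -391.9    0.9] shift-after-turn [  27.8 -391.9    0.8] rotvec [-0.0004  0.0007 -0.0008] t 33.9 F [-0.5 -0.4 -2.4] open 27.9 gf 29.7 j [-50.8  29.   85.9  -0.   65.2  61.1]
```

```bash
python3 -m jog '1 -15 0 0 0 0 20;3 -35 0 0 0 0 20;4 -50 0 0 0 0 20;4 -55 0 0 0 0 20;4 -55 0 0 0 0 20;4 -55 0 0 0 0 20;4 -50 0 0 0 0 20;3 -40 0 0 0 0 20;1 -25 0 0 0 0 20;0 -12 0 0 0 0 20;0 0 0 0 0 0 20;0 0 0 0 0 0 20'
python3 - <<'E'
from fit import *
D={}
for c in ("top","scene"):
  D[c]=d=capture(c)
  for n in("nose","thermo_grip","chip","board"): print(c,n,[(np.round(x["at"],4).tolist(),round(x["conf"],2)) for x in place_of(c,n)[:1]])
cv2.imwrite("pics/over.png",cv2.resize(D["scene"]["color"][190:340,260:420,::-1],None,fx=4,fy=4,interpolation=cv2.INTER_CUBIC))
E
python3 go.py .632 -.036 .2205 -21.8
```

```text
time_s: 35.4
position: [0.6321, -0.036, 0.2372]
tcp_rot: [[0.928, -0.373, -0.001], [-0.373, -0.928, -0.0], [-0.0, 0.001, -1.0]]
force: [-0.5, -0.6, -1.2]
opening: 0.318
grasp_force: 29.7
top nose [([0.6317, -0.0295, 0.104], 0.58)]
top thermo_grip [([0.5612, -0.2288, 0.0046], 0.43)]
top chip [([0.6363, -0.0343, 0.0349], 0.79)]
top board [([0.6153, -0.0491, 0.0221], 0.95)]
scene nose [([0.6309, -0.0349, 0.1075], 0.94)]
scene thermo_grip [([0.6319, -0.0347, 0.2324], 0.57)]
scene chip [([0.6315, -0.0373, 0.0356], 0.82)]
scene board [([0.625, -0.0486, 0.0226], 0.66)]
p [ 0.6325 -0.0353  0.2373] yaw -21.86 shift-now-axes [-0.3  0.8 16.8] shift-after-turn [-0.3  0.8 16.8] rotvec [-0.    -0.    -0.001] t 35.9 F [-0.1 -1.6 -1.9] open 27.6 gf 29.7 j [-13.3  31.3  81.2  -0.   67.4  98.6]
```

View pics/over.png

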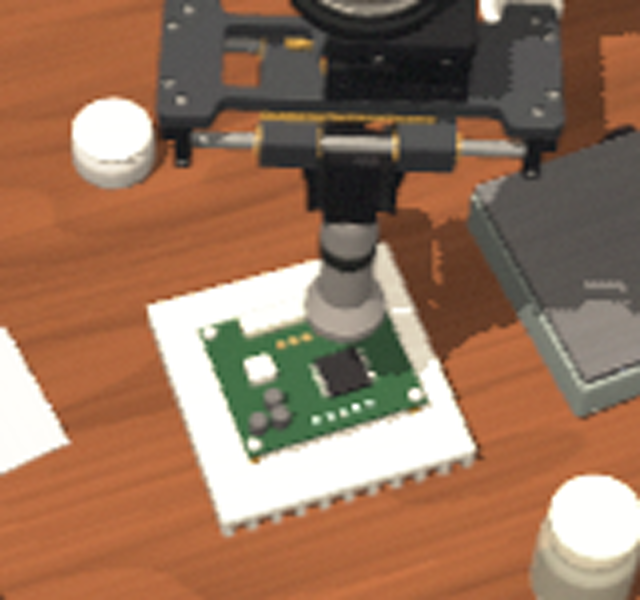

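The thermometer is upright above the chip at crop (343,372), and the board stands squarely on the plate. I'll lower it and hold for over a second.

```bash
python3 -m jog '0 1 8 0 0 0 20;0 0 8 0 0 0 20;0 0 0 0 0 0 20;0 0 0 0 0 0 20;0 0 0 0 0 0 20;0 0 0 0 0 0 20;0 0 0 0 0 0 20;0 0 0 0 0 0 20;0 0 0 0 0 0 20;0 0 0 0 0 0 20;0 0 0 0 0 0 20;0 0 0 0 0 0 20'
python3 -m jog '0 0 0 0 0 0 20;0 0 0 0 0 0 20;0 0 0 0 0 0 20;0 0 0 0 0 0 20;0 0 -8 0 0 0 20;0 0 -10 0 0 0 20;0 0 0 0 0 0 20'
python3 go.py .4609 -.3882 .236 -21.8
```

```text
time_s: 37.4
position: [0.6322, -0.036, 0.2213]
tcp_rot: [[0.928, -0.372, 0.0], [-0.372, -0.928, -0.0], [0.0, -0.0, -1.0]]
force: [-0.4, -0.3, -1.0]
opening: 0.317
grasp_force: 29.7
time_s: 38.28
position: [0.6332, -0.0363, 0.241]
tcp_rot: [[0.928, -0.372, 0.003], [-0.372, -0.928, -0.001], [0.003, -0.001, -1.0]]
force: [0.4, -0.1, -1.8]
opening: 0.321
grasp_force: 29.7
p [ 0.6332 -0.0363  0.241 ] yaw -21.84 shift-now-axes [-29.  390.8   4.7] shift-after-turn [-29.3 390.8   5. ] rotvec [-0.0005 -0.0034 -0.0007] t 38.275 F [ 0.4 -0.1 -1.8] open 27.9 gf 29.7 j [-13.4  31.1  81.1   0.   67.7  98.5]
```

```bash
python3 -m jog '-1 15 0 0 0 0 20;-3 35 0 0 0 0 20;-4 50 0 0 0 0 20;-4 55 0 0 0 0 20;-4 55 0 0 0 0 20;-4 55 0 0 0 0 20;-4 50 0 0 0 0 20;-3 40 0 0 0 0 20;-1 25 0 0 0 0 20;0 11 0 0 0 0 20;0 0 0 0 0 0 20;0 0 0 0 0 0 20'
python3 go.py .4609 -.3886 .1385 -21.8
```

```text
time_s: 39.78
position: [0.4609, -0.3875, 0.2391]
tcp_rot: [[0.929, -0.371, -0.0], [-0.371, -0.929, 0.001], [-0.001, -0.001, -1.0]]
force: [1.2, -0.0, -1.0]
opening: 0.324
grasp_force: 29.7
p [ 0.4609 -0.3875  0.2391] yaw -21.79 shift-now-axes [  0.5   1.2 100.6] shift-after-turn [  0.4   1.1 100.6] rotvec [-0.0008  0.0007  0.0002] t 39.775 F [ 1.2 -0.  -1. ] open 28.2 gf 29.7 j [-50.7  28.8  85.8   0.   65.5  61.1]
```

```bash
python3 -m jog '0 1 30 0 0 0 20;0 0 35 0 0 0 20;0 0 20 0 0 0 20;0 0 9 0 0 0 20;0 0 3 0 0 0 20;0 0 2 0 0 0 20;0 0 1 0 0 0 20;0 0 0 0 0 0 20;0 0 0 0 0 0 20'
python3 go.py .4609 -.3886 .1378 -21.8
```

```text
time_s: 40.9
position: [0.4604, -0.3897, 0.1396]
tcp_rot: [[0.928, -0.372, 0.0], [-0.372, -0.928, -0.001], [0.001, 0.0, -1.0]]
force: [1.0, 0.7, -0.6]
opening: 0.317
grasp_force: 29.7
p [ 0.4604 -0.3897  0.1396] yaw -21.85 shift-now-axes [ 0.  -1.2  1.8] shift-after-turn [ 0.  -1.2  1.8] rotvec [ 0.0003 -0.0006 -0.0009] t 40.9 F [ 1.   0.7 -0.6] open 27.6 gf 29.7 j [-50.8  36.2  90.6   0.   53.2  61. ]
```

```bash
python3 -m jog '0 0 1 0 0 0 20;0 0 1 0 0 0 20;0 0 0.3 0 0 0 20;0 0 0 0 0 0 20;0 0 0 0 0 0 20'
python3 go.py .4609 -.3886 .1378 -21.8
```

```text
time_s: 41.52
position: [0.4605, -0.3896, 0.1378]
tcp_rot: [[0.928, -0.372, 0.0], [-0.372, -0.928, -0.001], [0.001, 0.0, -1.0]]
force: [-0.3, 1.4, 5.3]
opening: 0.319
grasp_force: 29.7
p [ 0.4605 -0.3896  0.1378] yaw -21.84 shift-now-axes [-0.  -1.1 -0. ] shift-after-turn [-0.  -1.1 -0. ] rotvec [ 0.0003 -0.0006 -0.0006] t 41.525 F [-0.3  1.4  5.3] open 27.8 gf 29.7 j [-50.8  36.3  90.6  -0.   53.   61. ]
```

It has contact with the coaster, so I'll open, retreat and check.

```bash
python3 -m jog '0 0 0 0 0 0 60;0 0 0 0 0 0 60;0 0 0 0 0 0 60;0 0 0 0 0 0 60;0 0 -30 0 0 0 60;0 0 -45 0 0 0 60;0 0 -50 0 0 0 60;0 -50 -20 0 0 0 60;0 -50 0 0 0 0 60;0 -50 0 0 0 0 60;0 0 0 0 0 0 60;0 0 0 0 0 0 60'
python3 - <<'E'
from fit import *
D={}
for c in ("top","scene"):
  D[c]=d=capture(c)
  for n in("thermometer","thermo_grip","coaster","board","spatula","spatula_grip","spatula_blade","free_plate"): print(c,n,[(np.round(x["at"],4).tolist(),round(x["conf"],2)) for x in place_of(c,n)[:2]])
cv2.imwrite("pics/end.png",D["scene"]["color"][:,:,::-1])
print(read_state()["time_s"])
E
```

```text
time_s: 43.02
position: [0.5162, -0.2506, 0.282]
tcp_rot: [[0.928, -0.371, -0.0], [-0.371, -0.928, -0.001], [0.0, 0.001, -1.0]]
force: [0.3, 0.0, -0.6]
opening: 0.691
grasp_force: 0.0
top thermometer [([0.458, -0.3867, 0.0061], 0.88)]
top thermo_grip [([0.4552, -0.3936, 0.1367], 0.83)]
top coaster [([0.4608, -0.3878, -0.003], 0.89)]
top board [([0.6196, -0.0504, 0.0227], 0.68)]
top spatula [([0.523, -0.236, 0.0013], 0.64)]
top spatula_grip [([0.6188, -0.049, 0.0008], 0.39)]
top spatula_blade [([0.5612, -0.2283, 0.0017], 0.67)]
top free_plate [([0.2792, -0.2787, -0.0019], 0.86), ([0.6189, -0.0473, 0.0016], 0.8)]
scene thermometer [([0.4566, -0.3865, 0.0081], 0.58), ([0.622, -0.0536, 0.0017], 0.43)]
scene thermo_grip [([0.4608, -0.392, 0.1326], 0.79)]
scene coaster [([0.4538, -0.3841, 0.0012], 0.79)]
scene board [([0.6194, -0.0482, 0.0203], 0.94), ([0.619, 0.1595, -0.001], 0.71)]
scene spatula []
scene spatula_grip [([0.4634, -0.2461, 0.0599], 0.91), ([0.4191, -0.1046, 0.0005], 0.62)]
scene spatula_blade [([0.5625, -0.2286, 0.0049], 0.76)]
scene free_plate [([0.426, -0.5664, 0.0012], 0.96), ([0.2798, -0.2725, -0.0022], 0.9)]
43.925
```

View pics/end.png

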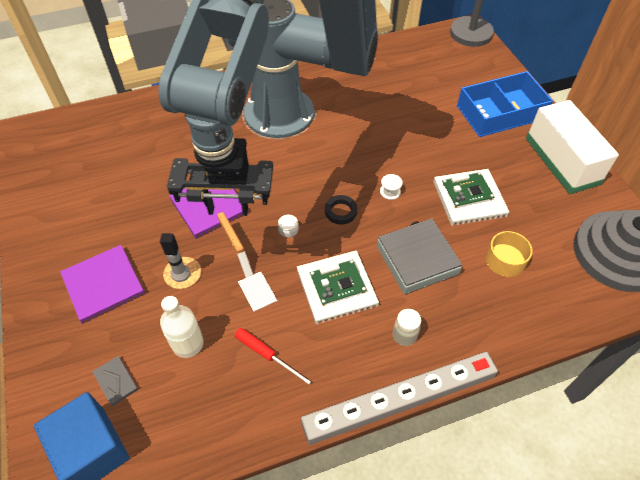

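The board is square on the cooling plate at (338,285), the spatula is flat at (247,262), and the thermometer is upright on its coaster at (178,260). The other things stand where they were, and the arm is clear.

```bash
python3 -c "
from rig import *
print(hand_in())"
```

```text
the job is handed in; nothing more can be done
None
```

The job is handed in, with no verdict returned: the last images show the hot board centred on the empty cooling plate, the spatula flat on the bench and the thermometer upright on its coaster after about 2 s held over the chip.

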